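Shut the draw latch of the large stone case

ROBOT

A 7-joint arm with a two-finger parallel gripper is mounted at the origin on the work surface. World frame = base frame: x ahead of the robot, y to its left, z up, the work surface at z = 0. Lengths are in m, angles in rad, forces in N, time in s.
With the tool pointing down it reaches from about 0.4 to 0.9 m from the base axis. Payload 5.5 kg.
Tool frame: the origin (TCP) lies midway between the tips of the shut fingers; the grasp point (between the pads) lies 19 mm behind it (manip.grip_depth is the distance from the TCP to the grasp point, in m); z points along the fingers, x is the direction in which the jaws open and shut, and the axes are right-handed (so a half turn about z gives the same grasp; the last joint's range is limited). The gripper opens to 92 mm and grips with 3 to 60 N. Pads are 19 mm wide; open, the fingers measure 130 mm over their backs; the gripper's body (75 mm by 190 mm) begins 47 mm behind the grasp point.
Start: joints at [-0.884, 0.501, -0.427, 1.55, 0.221, 1.138, -0.21], TCP at [0.267, 0.593, 0.227] pointing down, gripper open.
Joint ranges: [-2.88, 2.88], [-0.31, 2.03], [-1.54, 1.56], [0.2, 2.42], [-1.41, 4.55], [0.19, 2.02], [-2.57, 2.57]. Speed limits (rad/s): [2.57, 2.57, 3.14, 3.14, 3.14, 3.14, 3.14].

INTERFACE

Orientations are given as a unit quaternion [x, y, z, w].
In Python, from bench import manip, effector, viewer gives the robot as it stands. Calls block until the motion is done:
- manip.move_pose(position, orientation): joint-space move of the TCP to a pose.
- manip.servo_line(position, ori=None, vel=0.15): straight line of the TCP; ori=None keeps the orientation; vel is the mean speed in m/s.
- manip.movej(angles): joint-space move.
- effector.open_jaws() and effector.close(f_grip=None): open the fingers fully, or close them until they stop; f_grip is the grip in N (None keeps the last).
- manip.sleep(seconds).
- manip.solve_ik(position, orientation): joint angles nearest the present ones, or None.
- viewer.get_image(name): name is "scene" or "top"; returns the picture (400x640x3 uint8, red, green, blue); there is no depth.
- viewer.get_calibration(name): a dict with "vfov" (degrees; the focal length in pixels is half the picture's height over the tangent of half this angle, whatever the lens; pixels are square), "cx", "cy" (the principal point, pixels), "eye" and "attitude" of the camera in the world. Camera axes: x right, y down, z forward; pixel columns grow to the right and rows downward; lengths in m; the calibration is good to about 2 mm. A picture is of the moment at which its call begins. get_calibration takes no time and is no camera call.
A pose or a line that the arm cannot do raises manip.PlanningError and nothing moves.
- manip.hand_in(): hands the job in, once; it reports no verdict.
Readings, each from a call of its own:
- manip.current_clock(): time.
- manip.current_q(): joint angles.
- manip.current_joint_velocities(): joint speeds.
- manip.current_tau(): joint torques, N m.
- manip.current_tool_pos(): TCP position.
- manip.current_tcp_rot(): TCP orientation.
- manip.current_force(): force on the tool from outside, world axes, zero at the start.
- manip.current_wrist_torque(): the same for the moment, N m.
- manip.current_finger_gap(): finger opening in m.
Only numpy, scipy, OpenCV 4.12 (cv2) and the standard library are available. Lean on these libraries where they do the work, as an engineer would, in place of code of your own. Each camera call takes 0.05 s, during which the arm holds its last target.

TASK

The larger of the two stone cases is packed for delivery. Fasten the draw latch on its top: first, with the lever still raised, flip the wire loop over so that it drops behind the keeper hook, then press the lever over and down until it snaps flat and holds the loop tight. Leave the smaller case's latch as it is.

Things in the scene. Friction and masses are not known exactly. Their poses are not given: they have to be found in the camera images.
- large_keeper (a point): Seat for the loop's crossbar behind the keeper hook of the large case, 6 mm above the case's flat top (176 mm above the table). Axes: x from lever pivot to keeper, y along the case, z up. The fixed steel hook, 24 mm wide, fills x -10.5 to +0.5 mm and rises 8.5 mm above this point. Lever pivot (axis y) at x -58, z +8 mm. Nothing else stands on the case top.
- large_lever (a joint): Large latch's lever, rad: 0 closed, flat, pointing to -x; pi/2 upright; starts at 2 to 2.25 (leaning over to the keeper), stop at 2.35. Stays where left. Steel plate 30 mm wide, 3 mm thick, ends 62 mm from pivot; closed, its top is 12.5 mm above the keeper point. With the loop hooked it needs up to 8 N at its outer half, passes centre near 0.5 and stays at 0.
- large_loop_bar (a point): Middle of the crossbar of the large latch's loop: 44 mm wide, 5 mm wire, arms 70 mm, hinged freely on the lever 16 mm from its pivot. Starts upright, leaning back (-x) 10 to 35 degrees on a stop, crossbar on top, the lever inside, its end about 20 to 35 mm lower. A light push to +x past upright makes it fall over; with the lever above 1.9 it lands about 10 mm beyond the keeper hook.
- small_loop_bar (a point): Middle of the crossbar of the like latch on the small case, also open, loop standing; leave alone. Both cases: black panels, aluminium edges, fixed, flat top with a plain steel latch in its middle. Small: 150 x 160 mm in plan, 115 mm high; large: 150 x 240 mm, 170 mm high.

How it is judged:
By the outcome, as a careful person would: the job done as asked, in the order asked, and still so for the second after the job is handed in, with the robot touching nothing.
It also fails if it takes over 37 s, if anything falls off the work surface, if the arm or the gripper's body presses on something with over 40 N, if the wrist force passes 120 N, or if a joint passes its speed limit or range.

## Working session

There is one attempt and no reset: what is moved stays moved. The work goes in short steps, each a Python script; the robot and the scene stay as the last script left them, time stands still between calls to the robot, and variables do not carry over. Pictures are saved under pics/ and viewed, and the job is handed in when it is done.

```bash
ls; mkdir -p pics; python3 - <<'E'
from bench import manip, effector, viewer
import cv2
for n in("scene","top"):
    im=viewer.get_image(n); cv2.imwrite(f"pics/{n}0.png",im[:,:,::-1]); print(n,viewer.get_calibration(n))
print(manip.current_clock(),manip.current_tool_pos(),manip.current_tcp_rot(),manip.current_finger_gap())
E
```

```text
pics
scene {'vfov': 50.955789514580445, 'cx': 312.21099649104667, 'cy': 203.2490324350523, 'eye': array([1.07472074, 0.34968559, 0.8262949 ]), 'attitude': array([ 0.42738416,  0.81659094, -0.34755782, -0.17241108])}
top {'vfov': 55.15392661869784, 'cx': 322.0625269984076, 'cy': 203.42527080798357, 'eye': array([ 0.52238221, -0.01470585,  0.93522213]), 'attitude': array([ 0.71723815, -0.69650518,  0.00414929, -0.02080277])}
0.1 [0.26706939 0.5919484  0.2258019 ] [ 8.39985450e-01  5.42608261e-01 -7.33713473e-04  4.24598387e-04] 0.09199775737429967
```

View pics/scene0.png

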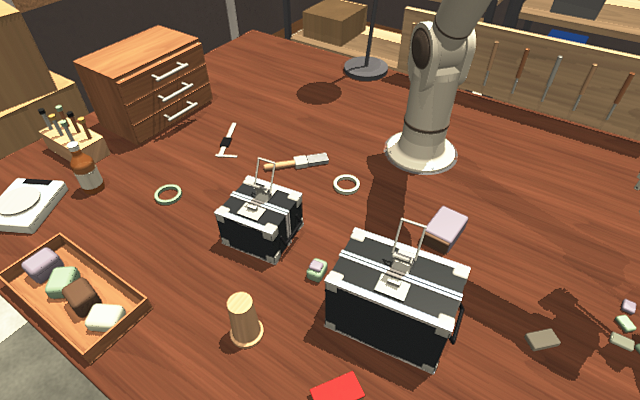

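View pics/top0.png

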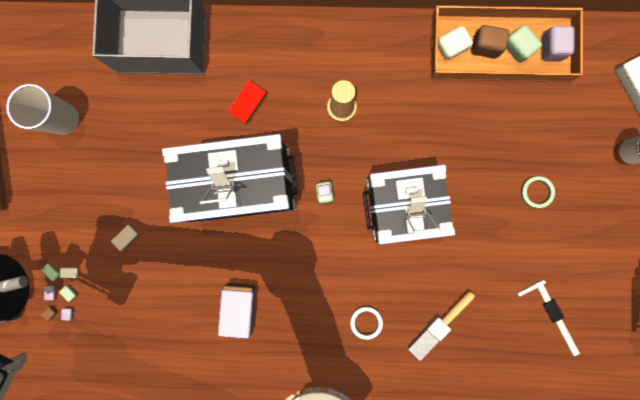

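The scene view shows the large case around (395,290) with its loop standing at (405,240). In the top view it is at about (228,178), with the latch at about (222,180). The small case is at (412,205) in the top view. I'll zoom in on the latch.

```bash
python3 - <<'E'
import cv2
a=cv2.imread("pics/scene0.png")[200:330,310:480]; b=cv2.imread("pics/top0.png")[125:230,155:305]
cv2.imwrite("pics/sz.png",cv2.resize(a,None,fx=4.5,fy=4.5,interpolation=cv2.INTER_CUBIC))
cv2.imwrite("pics/tz.png",cv2.resize(b,None,fx=5,fy=5,interpolation=cv2.INTER_CUBIC))
E
```

```text
(no output)
```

View pics/sz.png

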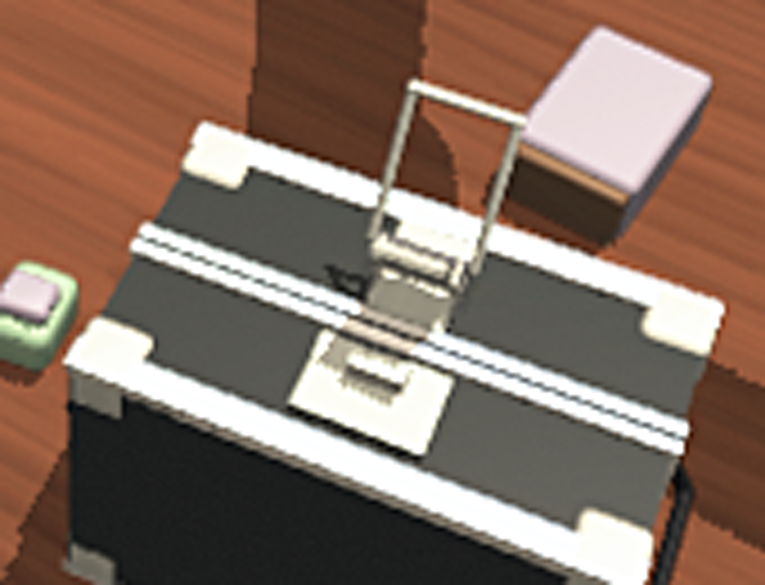

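View pics/tz.png

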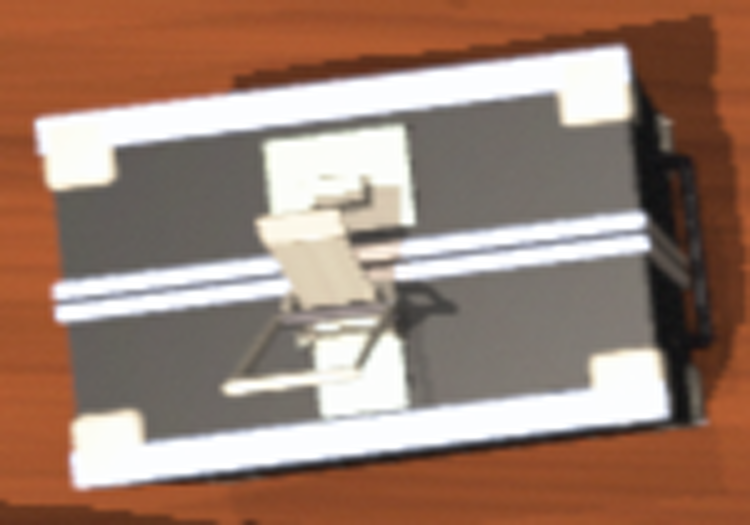

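The zooms show four things:
- **Loop bar ends:** about (228,387) and (360,375) in the top zoom, and (412,86) and (522,122) in the scene zoom.
- **Lever tip:** (300,225) in the top zoom.
- **Keeper hook:** (340,188) in the top zoom and (378,370) in the scene zoom.
- **Case corners:** all visible.

Next I'll triangulate.

```bash
cat > h.py <<'E'
import numpy as np
from scipy.spatial.transform import Rotation as R
from bench import manip, effector, viewer
import cv2
def ray(n,u,v):
    c=viewer.get_calibration(n); f=200/np.tan(np.radians(c['vfov'])/2)
    d=np.array([(u-c['cx'])/f,(v-c['cy'])/f,1.]); d=R.from_quat(c['attitude']).apply(d)
    return np.array(c['eye']),d/np.linalg.norm(d)
def onz(n,u,v,z):
    e,d=ray(n,u,v); return e+d*(z-e[2])/d[2]
def tri(us,ut):
    e1,d1=ray("scene",*us); e2,d2=ray("top",*ut)
    s=np.linalg.lstsq(np.c_[d1,-d2],e2-e1,rcond=None)[0]
    p,q=e1+s[0]*d1,e2+s[1]*d2
    return (p+q)/2,np.linalg.norm(p-q)
def proj(n,P):
    c=viewer.get_calibration(n); f=200/np.tan(np.radians(c['vfov'])/2)
    p=R.from_quat(c['attitude']).inv().apply(np.array(P)-c['eye']); return np.array([c['cx']+f*p[0]/p[2],c['cy']+f*p[1]/p[2]])
S=lambda u,v:(310+(u+.5)/4.5-.5,200+(v+.5)/4.5-.5)
T=lambda u,v:(155+(u+.5)/5-.5,125+(v+.5)/5-.5)
E
python3 - <<'E'
from h import *
np.set_printoptions(precision=4,suppress=True)
ct=[onz("top",*T(*p),.17) for p in [(35,120),(630,45),(670,418),(72,488)]]
print("top corners",np.array(ct)); print("ctr",np.mean(ct,0))
cs=[onz("scene",*S(*p),.17) for p in [(200,122),(723,305),(650,580),(68,362)]]
print("scene corners",np.array(cs),np.mean(cs,0))
print("bar L/R", tri(S(522,122),T(228,387)), tri(S(412,86),T(360,378)))
print("hook", tri(S(378,368),T(343,188)))
print(onz("scene",*S(378,368),.1845),onz("top",*T(343,188),.1845))
E
```

```text
top corners [[0.651  0.3327 0.17  ]
 [0.6877 0.0916 0.17  ]
 [0.5376 0.0705 0.17  ]
 [0.5024 0.311  0.17  ]]
ctr [0.5947 0.2014 0.17  ]
scene corners [[0.5397 0.069  0.17  ]
 [0.5048 0.3076 0.17  ]
 [0.6452 0.3307 0.17  ]
 [0.6874 0.0936 0.17  ]] [0.5943 0.2002 0.17  ]
bar L/R (array([0.5426, 0.2162, 0.2636]), np.float64(0.0019331768471261054)) (array([0.5472, 0.1701, 0.2612]), np.float64(0.001786865177976212))
hook (array([0.6248, 0.2034, 0.1807]), np.float64(0.001462704082028115))
[0.627  0.2048 0.1845] [0.6247 0.2017 0.1845]
```

```bash
python3 - <<'E'
import cv2
a=cv2.imread("pics/scene0.png")[245:305,365:415]; b=cv2.imread("pics/top0.png")[148:212,192:245]
a=cv2.resize(a,None,fx=8,fy=8,interpolation=cv2.INTER_CUBIC);b=cv2.resize(b,None,fx=7.5,fy=7.5,interpolation=cv2.INTER_CUBIC)
cv2.imwrite("pics/z2.png",cv2.convertScaleAbs(cv2.hconcat([a,b]) if a.shape[0]==b.shape[0] else a,alpha=.85)); print(a.shape,b.shape)
E
```

```text
(480, 400, 3) (480, 398, 3)
```

View pics/z2.png

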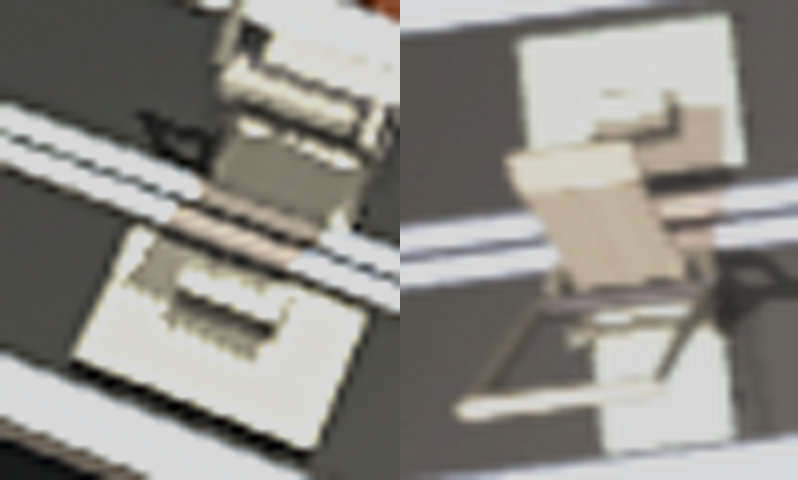

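```bash
python3 - <<'E'
from h import *
np.set_printoptions(precision=4,suppress=True)
A=lambda u,v:(365+(u+.5)/8-.5,245+(v+.5)/8-.5)
B=lambda u,v:(192+(u-400+.5)/7.5-.5,148+(v+.5)/7.5-.5)
C=np.array([.5945,.2008]); yaw=np.radians(8.4); M=np.array([[np.cos(yaw),np.sin(yaw)],[-np.sin(yaw),np.cos(yaw)]])
loc=lambda p: np.r_[M@(np.array(p)[:2]-C),p[2]]
for n,f,pts,z in [("scene",A,[(178,297),(275,330),(190,268),(285,300)],.1845),("top",B,[(590,97),(668,90),(600,140),(675,130)],.1845),
 ("scene",A,[(72,355),(315,450),(368,318)],.171),("top",B,[(517,40),(732,14),(745,165),(603,452),(736,438)],.171)]:
    for p in pts: print(n,p,loc(onz(n,*f(*p),z)))
for p in [(510,155),(637,145)]:
    for z in (.225,.235,.245): print("tip",p,z,loc(onz("top",*B(*p),z)))
E
```

```text
scene (178, 297) [ 0.0388 -0.0117  0.1845]
scene (275, 330) [0.0377 0.011  0.1845]
scene (190, 268) [ 0.03   -0.0119  0.1845]
scene (285, 300) [0.0289 0.0105 0.1845]
top (590, 97) [0.0348 0.0086 0.1845]
top (668, 90) [ 0.0342 -0.0122  0.1845]
top (600, 140) [0.0232 0.0072 0.1845]
top (675, 130) [ 0.0234 -0.0129  0.1845]
scene (72, 355) [ 0.0551 -0.03    0.171 ]
scene (315, 450) [0.0548 0.0279 0.171 ]
scene (368, 318) [0.0154 0.0279 0.171 ]
top (517, 40) [0.055  0.0304 0.171 ]
top (732, 14) [ 0.055  -0.0282  0.171 ]
top (745, 165) [ 0.0141 -0.0273  0.171 ]
top (603, 452) [-0.0581  0.0191  0.171 ]
top (736, 438) [-0.0586 -0.0169  0.171 ]
tip (510, 155) 0.225 [0.0153 0.0187 0.225 ]
tip (510, 155) 0.235 [0.0137 0.0156 0.235 ]
tip (510, 155) 0.245 [0.012  0.0125 0.245 ]
tip (637, 145) 0.225 [ 0.014  -0.0133  0.225 ]
tip (637, 145) 0.235 [ 0.0124 -0.0159  0.235 ]
tip (637, 145) 0.245 [ 0.0107 -0.0186  0.245 ]
```

Both views agree. The keeper is about 35 mm along +x from the case centre, the pivot about −23 mm, the lever at about 2.19 rad, and the bar at local x −50 mm, z 0.262. I'll push the bar over with closed fingers, jaws along the case's y axis.

```bash
cat >> h.py <<'E'
C=np.array([.5945,.2008]); yaw=np.radians(8.4); cx,sx=np.cos(yaw),np.sin(yaw)
xl=np.array([cx,sx]); yl=np.array([-sx,cx])
def W(x,z,y=0.): return np.r_[C+x*xl+y*yl,z]
X=np.r_[yl,0]; Z=np.array([0,0,-1.]); Q=R.from_matrix(np.c_[X,np.cross(Z,X),Z]).as_quat()
def st(): print(round(manip.current_clock(),2),np.round(manip.current_tool_pos(),4),"F",np.round(manip.current_force(),2))
def pic(nm):
    a=viewer.get_image("scene")[200:330,310:480,::-1]; b=viewer.get_image("top")[125:230,155:305,::-1]
    a=cv2.resize(a,(523,400),interpolation=cv2.INTER_CUBIC); b=cv2.resize(b,(277*2,194*2),interpolation=cv2.INTER_CUBIC)
    a=cv2.resize(a,(392,300)); b=cv2.resize(b,(400,300)); cv2.imwrite(nm,cv2.hconcat([a,b]))
E
python3 - <<'E'
from h import *
effector.close(10); st(); print(manip.current_finger_gap())
manip.move_pose(W(-.095,.30),Q); st()
manip.servo_line(W(-.095,.251),vel=.1); st()
pic("pics/p1.png")
E
```

```text
1.53 [0.2673 0.5925 0.2267] F [-0.36  0.46 -0.15]
0.00047929815350697353
3.26 [0.5002 0.1881 0.3   ] F [-1.66  0.2  -0.32]
3.9 [0.5006 0.1873 0.2512] F [ 0.21 -0.27 -0.28]
```

View pics/p1.png

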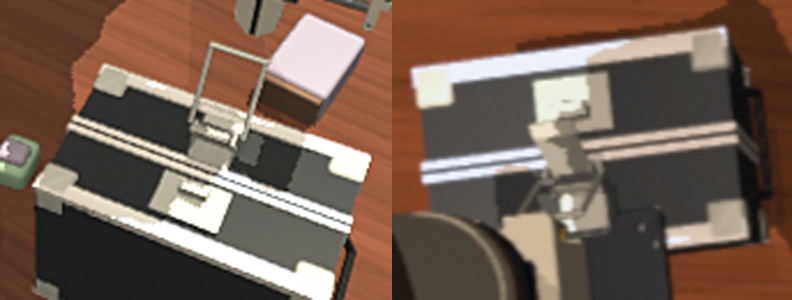

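The fingers, with the tip at scene (258,30), stand behind the loop bar at (240,52). Now I push.

```bash
python3 - <<'E'
from h import *
for x in (-.06,-.045,-.03,-.02,-.01):
    manip.servo_line(W(x,.251),vel=.06); st()
manip.servo_line(W(-.04,.251),vel=.15); manip.sleep(.2)
pic("pics/p2.png"); st()
E
```

```text
4.73 [0.5349 0.1921 0.2507] F [-0.49 -0.    0.05]
5.13 [0.5503 0.1942 0.2509] F [-1.03 -0.15 -1.  ]
5.53 [0.5651 0.1964 0.2508] F [ 0.33  0.09 -0.92]
5.85 [0.5751 0.1978 0.2509] F [ 0.67 -0.59  0.91]
6.17 [0.585  0.1994 0.2509] F [-0.03  0.74  0.1 ]
6.82 [0.5554 0.1949 0.2509] F [ 0.75  1.21 -0.47]
```

View pics/p2.png

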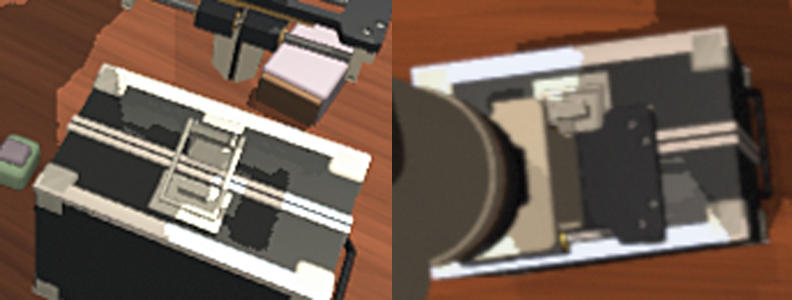

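The loop has fallen, and its crossbar at scene (185,212) lies beyond the hook at (195,190). Next I go over to the keeper side of the lever.

```bash
python3 - <<'E'
from h import *
manip.servo_line(W(-.04,.295),vel=.2)
manip.servo_line(W(.05,.295),vel=.2)
manip.servo_line(W(.05,.217),vel=.15); st()
pic("pics/p3.png")
E
```

```text
8.45 [0.6441 0.2084 0.2181] F [-0.21  0.57  1.04]
```

View pics/p3.png

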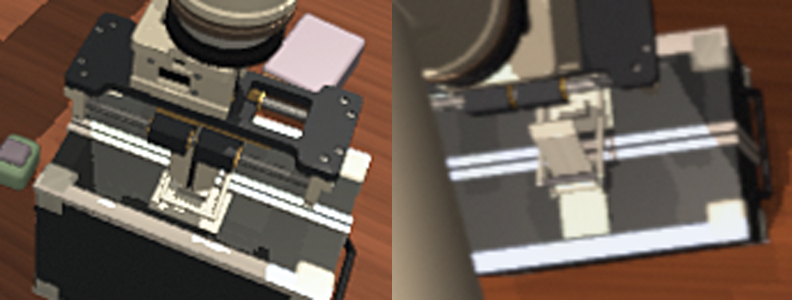

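The lever is still raised at top (560,150), the loop lies around it, and the fingers are on the keeper side. Now I sweep the lever over along an arc, watching the force.

```bash
python3 - <<'E'
from h import *
px,pz,half=-.023,.184,.0085
for x in (.03,.01,-.008):
    manip.servo_line(W(x,.217),vel=.08); st()
for th in (1.35,1.1,.85,.6,.4):
    r=np.interp(th,[.4,1.57],[.052,.035])
    cxx=px-r*np.cos(th)+.0045*np.sin(th)+half; cz=pz+r*np.sin(th)+.0045*np.cos(th)
    manip.servo_line(W(cxx,cz),vel=.08); print(th,end=' '); st()
    if np.linalg.norm(manip.current_force())>35: break
pic("pics/p4.png")
E
```

```text
8.95 [0.6245 0.2053 0.2179] F [-0.2  -0.05  0.62]
9.35 [0.6044 0.2022 0.2171] F [-0.06  0.42 -0.64]
9.72 [0.5864 0.1996 0.2169] F [-0.35 -0.76 -0.23]
1.35 10.03 [0.5761 0.1982 0.2228] F [-0.54  0.35  0.32]
1.1 10.32 [0.5653 0.1964 0.2236] F [-0.39  0.25  1.57]
0.85 10.62 [0.5534 0.1948 0.221 ] F [-0.39  0.89  0.79]
0.6 10.93 [0.5419 0.193  0.215 ] F [ 1.09  0.39 -0.08]
0.4 11.21 [0.534  0.1918 0.208 ] F [0.01 0.64 0.03]
```

View pics/p4.png

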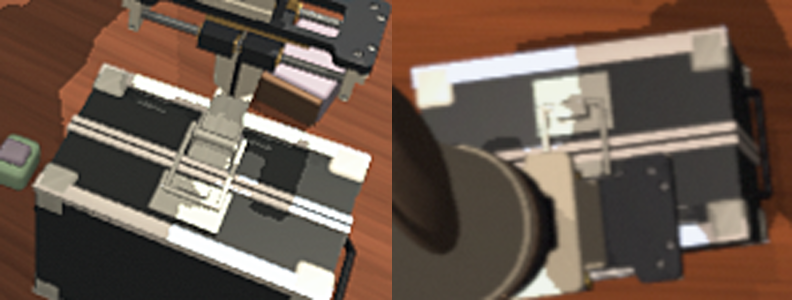

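```bash
python3 - <<'E'
from h import *
a=viewer.get_image("scene")[200:310,360:450,::-1]
cv2.imwrite("pics/p5.png",cv2.resize(a,None,fx=5.4,fy=5.4,interpolation=cv2.INTER_CUBIC))
E
```

```text
(no output)
```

View pics/p5.png

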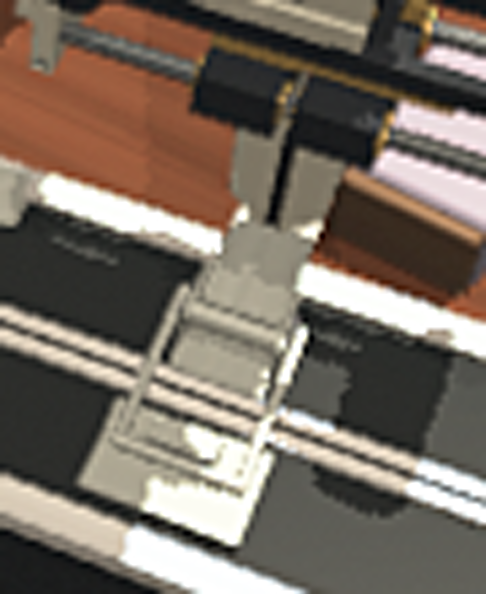

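```bash
python3 - <<'E'
from h import *
P=lambda u,v:(360+(u+.5)/5.4-.5,200+(v+.5)/5.4-.5)
I=lambda p:np.round((np.array(p)-[360,200])*5.4).astype(int)
for th in (1.57,1.2,.9,.6,.4,.2,0):
    n=np.array([np.sin(th),np.cos(th)])*.0045
    print(th,"tip",[I(proj("scene",W(-.023-.062*np.cos(th)+n[0],.184+.062*np.sin(th)+n[1],y))) for y in(-.015,.015)],"hinge",[I(proj("scene",W(-.023-.016*np.cos(th),.184+.016*np.sin(th),y))) for y in(-.022,.022)])
print("keeper",I(proj("scene",W(.035,.176))),"fingertip",I(proj("scene",manip.current_tool_pos())))
for z in (.174,.178,.184):
  for p in ((118,440),(245,488)):
    q=onz("scene",*P(*p),z)[:2]-C; print(z,p,"bar local",np.round([q@xl,q@yl],4))
E
```

```text
1.57 tip [array([213, 203]), array([300, 233])] hinge [array([181, 274]), array([302, 317])]
1.2 tip [array([233, 163]), array([318, 192])] hinge [array([186, 264]), array([307, 307])]
0.9 tip [array([244, 147]), array([328, 175])] hinge [array([189, 260]), array([309, 303])]
0.6 tip [array([251, 145]), array([333, 172])] hinge [array([190, 260]), array([310, 303])]
0.4 tip [array([253, 152]), array([334, 179])] hinge [array([191, 262]), array([310, 305])]
0.2 tip [array([252, 165]), array([332, 192])] hinge [array([191, 266]), array([309, 308])]
0 tip [array([249, 183]), array([328, 210])] hinge [array([190, 271]), array([308, 313])]
keeper [178 460] fingertip [277 206]
0.174 (118, 440) bar local [ 0.0344 -0.0225]
0.174 (245, 488) bar local [0.034  0.0227]
0.178 (118, 440) bar local [ 0.0372 -0.0219]
0.178 (245, 488) bar local [0.0368 0.023 ]
0.184 (118, 440) bar local [ 0.0415 -0.021 ]
0.184 (245, 488) bar local [0.0411 0.0235]
```

The bar is now at the keeper seat, local x about 35 mm, but the lever angle is unclear because the forces were near zero. I'll lift clear and look.

```bash
python3 - <<'E'
from h import *
p=manip.current_tool_pos(); manip.servo_line([p[0],p[1],.29],vel=.2)
manip.servo_line(W(-.11,.29),vel=.2); st()
pic("pics/p6.png")
a=viewer.get_image("scene")[200:310,360:450,::-1]
cv2.imwrite("pics/p7.png",cv2.resize(a,None,fx=5.4,fy=5.4,interpolation=cv2.INTER_CUBIC))
E
```

```text
12.32 [0.4847 0.1843 0.2889] F [-0.06  0.43  0.11]
```

View pics/p6.png

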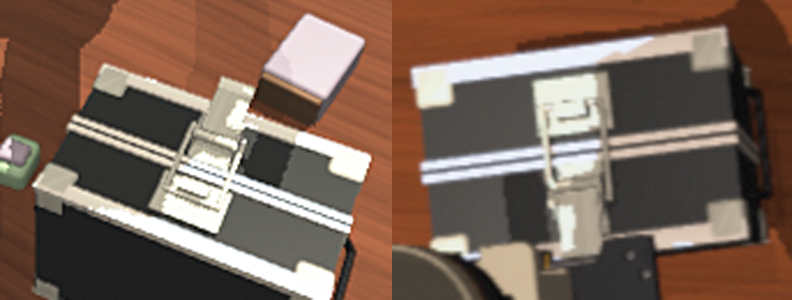

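View pics/p7.png

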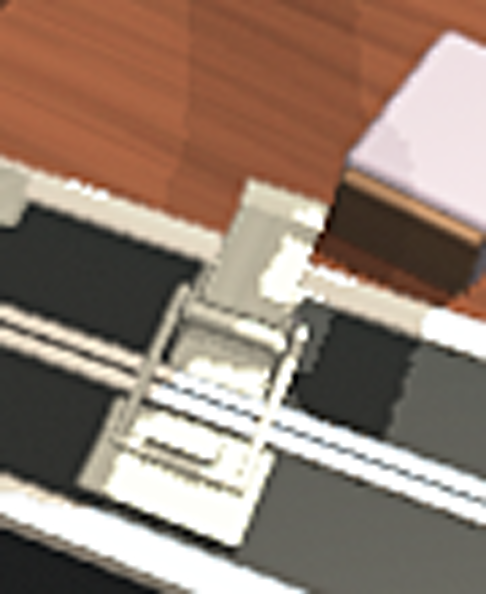

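The lever tip is at (249,182)–(328,210), which matches the closed projection (249,183)/(328,210). The bar lies behind the hook in both views. I'll press down to confirm it's fully seated.

```bash
python3 - <<'E'
from h import *
manip.servo_line(W(-.068,.25),vel=.15); manip.servo_line(W(-.068,.196),vel=.12); manip.sleep(.3); f0=manip.current_force(); st()
for z in np.arange(.193,.183,-.001):
    manip.servo_line(W(-.068,z),vel=.03); manip.sleep(.15); st()
    if manip.current_force()[2]-f0[2]>14: break
manip.servo_line(W(-.068,.25),vel=.15); manip.servo_line(W(-.13,.32),vel=.2)
manip.move_pose([.40,.35,.33],Q); manip.sleep(.3); st()
pic("pics/p8.png")
cv2.imwrite("pics/top9.png",viewer.get_image("top")[:,:,::-1])
E
```

```text
13.9 [0.5277 0.191  0.1967] F [-0.46 -0.01  0.06]
14.3 [0.5272 0.1909 0.193 ] F [-0.92 -0.16  0.55]
14.7 [0.5273 0.1909 0.192 ] F [ 0.6  -0.36 -0.07]
15.1 [0.5273 0.1909 0.191 ] F [0.1  0.67 0.31]
15.5 [0.5273 0.1909 0.1901] F [0.   0.68 1.6 ]
15.9 [0.5275 0.191  0.1894] F [-0.8   0.51  5.47]
16.3 [0.5279 0.1911 0.1889] F [-1.66 -0.59  8.26]
16.7 [0.528  0.1912 0.1886] F [-2.2  -0.96 13.07]
17.1 [0.5281 0.1912 0.1885] F [-4.45 -2.51 17.93]
19.34 [0.4008 0.3489 0.3298] F [-0.44 -0.04 -0.15]
```

View pics/p8.png

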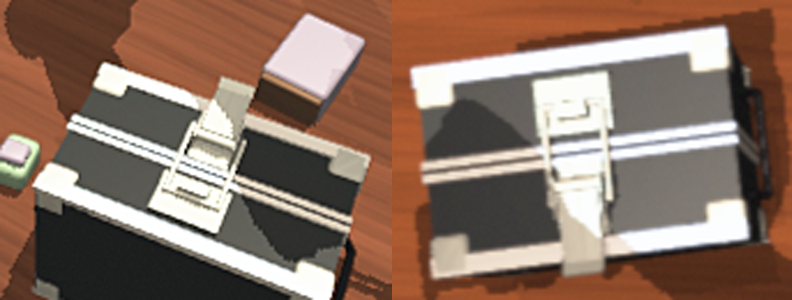

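View pics/top9.png

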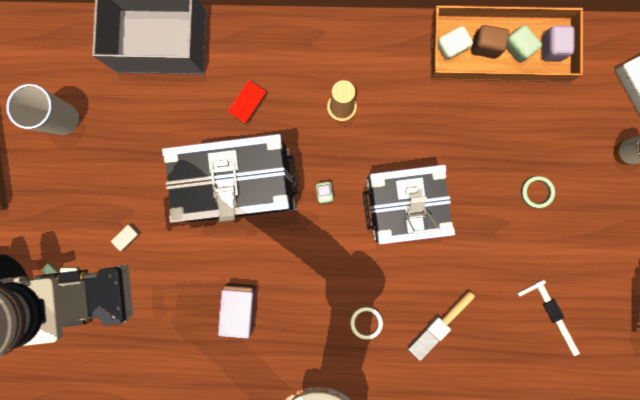

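The lever is a hard stop at z = 0.1885, exactly its closed height. It stays flat after release, with the tip at top (228,215). The bar is behind the hook, and the small case's latch at (415,205) is unchanged.

```bash
python3 -c "
from h import *
manip.hand_in(); st()"
```

```text
the job is handed in; nothing more can be done
the job is handed in; nothing more can be done
```

The large case's draw latch is fastened, and I handed the job in at about 19.5 s on the robot's clock. With the lever still raised, I pushed the loop over with the closed fingers. It fell beyond the keeper hook. Then I swept the lever over from the keeper side, and the crossbar drew in against the hook.

- **Lever:** a light press met a firm stop at z = 0.1885 m, with 18 N on the tool, which is the lever's closed height. It was still flat after I moved away, and its tip matches the position predicted for fully closed.
- **Loop:** the crossbar measured about 35 mm from the case centre along the latch, within 1–2 mm of the keeper seat. Both views show it behind the hook.
- **Small case:** its latch looks unchanged, and nothing else appears to have moved.
- **What disagreed:** I expected up to 8 N during the sweep, but the readings between moves stayed below about 2 N. I lifted off early to check, and the lever was already down. The press afterwards found no further travel beyond contact.

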